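# Fit the rotor to the bench centrifuge

## Robot

A 7-joint arm with a two-finger parallel gripper is mounted at the origin on the work surface. World frame = base frame: x ahead of the robot, y to its left, z up, the work surface at z = 0. Lengths are in m, angles in rad, forces in N, time in s.
With the tool pointing down it reaches from about 0.425 to 0.925 m from the base axis. Payload 6.8 kg.
Tool frame: the origin (TCP) lies on the centre line of the jaws, within the pads' length; the fingertips stand 14 mm ahead of it and the grasp point (between the pads) lies 5 mm behind it (r.nose_length is the distance from the TCP to the fingertips, in m); z points along the fingers, y is the direction in which the jaws open and shut (so a half turn about z gives the same grasp; the last joint's range is limited). The gripper opens to 85 mm and grips with 20 to 120 N. Pads are 22 mm wide; open, the fingers measure 114 mm over their backs; the gripper's body (76 mm by 85 mm) begins 54 mm behind the grasp point. The pads swing forward as they close: fully open they stand 13 mm farther back than shut.
Start: joints at [1.068, 0.477, 0.022, 1.555, -0.011, 1.109, -0.083], TCP at [0.26, -0.623, 0.245] pointing down, gripper open.
Joint ranges: [-2.96, 2.96], [-0.34, 2.1], [-1.41, 1.46], [0.24, 2.44], [-1.37, 4.51], [0.17, 1.92], [-2.96, 2.96]. Speed limits (rad/s): [2.39, 2.39, 3.14, 3.14, 3.14, 3.14, 3.14].

## Interface

Orientations are given as a rotation vector (axis times angle).
In Python, from bench import r, imaging, look_for, outline_of gives the robot as it stands. The module is installed in compiled form; this text tells all that it offers.
- The arm moves only by the tool carry_out, never from a script. Its arguments are lists of equal length, an entry for each row: "offset": the shift along the tool's x, y, z as a fraction of full scale, a list of three; "turn": the turn, a rotation vector about the tool's x, y, z as a fraction of full scale, a list of three. A call has 1 to 8 rows; each row is the pose to reach, as a shift and turn from the pose commanded when the call began, along the tool's axes at that moment; what a row does not reach only later rows make up. Full scale, the value 1, is 0.5 m for a shift and 1.5 rad for a turn. A row lasts 1/10 s, in which the tool goes at most 50 mm and 8.59 degrees, less where a joint would pass 70% of its speed; a pose out of reach is approached as far as the arm can. A call with a number of a shift or a turn outside -1 to 1 is refused whole. A call with a gripper value outside its range is refused whole. "hand" is the closure, from 0 (fully open) to 1 (shut), set as the call begins (left out, the last holds). The fingers move at their own pace and stop on an object; "force" is the grip in N (left out, the last holds). Time passes only in rows, so rows that repeat a pose let the fingers close. It gives the time, the measured TCP pose, the force and the opening at its end, in the units of the state.
- r.get_obs(): the state, without advancing time (a new reading comes with each control period).
- imaging.grab_frame(name): name is "scene" or "top"; returns a dict with "pixels" (420x560x3 uint8, red, green, blue), "fx", "fy", "cx", "cy" (pixels), "k1" (the pictures are not rectified: a ray, as slopes to the right and down, at radius r is drawn at 1 + k1 r^2 times it, then the intrinsics apply), "R" (3x3) and "t" (3): a world point X has camera coordinates R X + t. Camera axes: x right, y down, z forward; pixel columns grow to the right and rows downward; lengths in m; the calibration is good to about 2 mm. A picture is of the moment at which its call begins. There is no depth.
- r.hand_in(): hands the job in, once; it reports no verdict.
Trained networks look in the newest picture that a camera, given by its name, has taken for a name from the list of things; names that differ only in an ending like _2 or _b are one class to them, and where a whole thing is asked for, a point or a joint stands for the part that bears it (a point fixed in the world has none). Each returns a list of dicts, best first, with "score" (0 to 1); they miss things now and then, are a little off and sometimes report something else, mostly with a low value. They report only what shows in the picture. A call takes as long as a camera call. They do not tell look-alikes from the thing itself.
- look_for(query, camera): "xyz" ([x, y, z] in m, in the coordinates of the camera as it stood for that picture, good to about 4 mm: the middle of the surface that is visible of it).
- outline_of(query, camera): "region" (420x560 bool, what is visible of it).
The state is a dict: "clock": time; "joints": joint angles; "qvel": joint speeds; "tau": joint torques, N m; "tcp_pos": TCP position; "orientation": TCP orientation; "contact_force": force on the tool from outside, world axes, zero at the start; "moment": the same for the moment, N m; "grip_width": finger opening in m.
Only numpy, scipy, OpenCV 4.12 (cv2) and the standard library are available. Lean on these libraries where they do the work, as an engineer would, in place of code of your own. Each camera call takes 0.05 s, during which the arm holds its last target. There are 200 camera calls.

## Task

Lift the small rotor out of its stand by its grip bar and lower its tapered shank into the spindle in the bowl of the bench centrifuge, turning it under light pressure until its drive slot drops over the two dogs and it sits fully home. Only once it is home, turn rotor and spindle together until the grip bar lies straight front-to-back in the machine (either way round), then let go. Use only gentle hand pressure, never more than about 50 N on the machine, do not drop the rotor in, and leave the other things on the bench where they are.

Things in the scene. Friction and masses are not known exactly. Their poses are not given: they have to be found in the camera images.
- rotor: The loose rotor, about 0.4 kg: aluminium, 90 mm across, eight dark tube holes in its sloping shoulder, black grip bar on top, steel collar (54 mm across) and tapered shank below. Origin: on its axis in the collar's lower face, the face that seats; z up the axis. The body reaches 42 mm above the origin, widest from 16 to 28 mm. At the start the collar rests on the stand, the shank in its hole.
- rotor_grip (a point): Centre of the rotor's black grip bar, on the axis, 64 mm above the rotor's origin. The bar is 40 mm long along the rotor's x, 20 mm thick along its y, and reaches from 42 to 83 mm above the rotor's origin. It runs the same way as the drive slot. Axes as the rotor's.
- rotor_tip (a point): Tip of the rotor's shank, 28 mm below the rotor's origin; axes as the rotor's. The shank is 29 mm across at the collar and tapers to 16 mm near the tip. The drive slot runs right across the collar's lower face along the rotor's x, 10 mm wide and 7.5 mm deep.
- centrifuge: The bench centrifuge, fixed: white casing 190 x 190 mm, 90 mm high, with a round open bowl (130 mm across, 75 mm deep) in its top, and a grey sloping control panel at the front that reaches out to 145 mm from the bowl's axis. Origin: under the bowl's centre at bench level; x runs from the front (panel) to the back, z up. It carries the spindle.
- spindle_nose (a point): Centre of the spindle's flat top face in the bowl, 60 mm above the bench; axes are the casing's (x front to back), not the spindle's. The steel nose is 52 mm across, its tapered socket 30 mm across here. Two dogs stand 6 mm above the face at opposite sides, 7 mm wide (tangential; 4 mm at the bevelled top), 17 to 25 mm from the axis. A rotor out of line rests on them, 6 mm up; home, the faces meet.
- spindle_bottom (a point): Bottom of the tapered socket, 30 mm below the spindle face, 17 mm across; axes the casing's. The spindle turns either way against friction of about 0.2 N m and stays where left. Its angle is not measured: at the start the line through the dogs stands 25 to 80 degrees anticlockwise, seen from above, of the casing's front-to-back line. Home, the shank has 0.4 mm of play in radius.
- stand_top (a point): Centre of the top of the fixed grey rotor stand, a 100 x 100 x 35 mm block, at the mouth of its 37 mm through hole.
- dish_stack: Stack of five closed culture dishes, 90 mm across, 78 mm high; a bystander, leave it. Origin: centre of its underside.
- red_dish: Single closed culture dish with red medium, 90 mm across, 16 mm high; a bystander, leave it. Origin: centre of its underside.
- pink_dishes: Two stacked culture dishes with pink medium, 90 mm across, 31 mm high; a bystander, leave it. Origin: centre of its underside.
- swab_jar: Small glass jar with a green cap, 48 mm across, 62 mm high; a bystander, leave it. Origin: centre of its underside.
- beaker: Small open glass beaker, 44 mm across, 50 mm high; a bystander, leave it. Origin: centre of its underside.
- bowl_lid: Round grey lid of the centrifuge bowl, lying flat, 144 mm across, 34 mm high with its knob; a bystander, leave it. Origin: centre of its underside.
- marker: Red marker pen lying down, 120 mm long, 12 mm thick; a bystander, leave it. Origin: centre of its underside.
Not all that is in view belongs to the job. What is shaped like the rotor but orange is not meant.

How it is judged:
By the outcome, as a careful person would: the job done as asked, in the order asked, and still so for the second after the job is handed in, with the robot touching nothing.
It also fails if it takes over 64 s, if anything falls off the work surface, if the arm or the gripper's body presses on something with over 40 N, if the wrist force passes 120 N, or if a joint passes its speed limit or range.

## Working session

There is one attempt and no reset: what is moved stays moved. The work goes in short steps, Python scripts to look and compute and a tool call to move; the robot and the scene stay as the last step left them, time stands still between calls to the robot, and variables do not carry over. Pictures are saved under pics/ and viewed, about 8 in all and at most 12, crops included, and the job is handed in when it is done.

Besides the shell and the picture viewer there is one more tool, called after "Emit:" in YAML: its name, and indented under it one key for each argument. carry_out: Moves the arm, as the interface text tells. Shift numbers are shares of 0.5 m and turn numbers shares of 1.5 rad, none past 1 either way. Its arguments: {"type":"object","properties":{"offset":{"type":"array","items":{"type":"array","items":{"type":"number","minimum":-1,"maximum":1}}},"turn":{"type":"array","items":{"type":"array","items":{"type":"number","minimum":-1,"maximum":1}}},"hand":{"type":"number"},"force":{"type":"number"}},"required":["offset","turn"]}

```bash
mkdir -p pics; cat > h.py <<'E'
import numpy as np, cv2
from scipy.spatial.transform import Rotation as Ro
from bench import r, imaging, look_for, outline_of
def w(f,p): return np.array(f["R"]).T@(np.array(p)-np.array(f["t"]))
def proj(f,X):
    c=np.array(f["R"])@np.array(X)+np.array(f["t"]); a=c[:2]/c[2]; a=a*(1+f["k1"]*(a@a)); return np.array([f["fx"]*a[0]+f["cx"],f["fy"]*a[1]+f["cy"]])
def ray(f,u,z):
    d=np.array([(u[0]-f["cx"])/f["fx"],(u[1]-f["cy"])/f["fy"]]); a=d.copy()
    for _ in range(10): a=d/(1+f["k1"]*(a@a))
    R=np.array(f["R"]); o=-R.T@np.array(f["t"]); v=R.T@np.array([a[0],a[1],1]); return o+v*(z-o[2])/v[2]
E
python3 - <<'E'
from h import *
o=r.get_obs(); print({k:np.round(v,3) for k,v in o.items()})
F={}
for c in ("top","scene"):
    f=F[c]=imaging.grab_frame(c); print(c,"cam at",np.round(-np.array(f["R"]).T@np.array(f["t"]),3), f["fx"],f["k1"])
    cv2.imwrite(f"pics/{c}0.png",f["pixels"][...,::-1])
    for q in ("rotor","rotor_grip","centrifuge","spindle_nose","stand_top","dish_stack","bowl_lid","swab_jar","beaker","pink_dishes","red_dish","marker"):
        for d in look_for(q,c)[:3]: 
            X=w(f,d["xyz"]); print(q,round(d["score"],2),np.round(X,3),np.round(proj(f,X)))
E
```

```text
{'clock': np.float64(0.0), 'joints': array([ 1.068,  0.478,  0.022,  1.556, -0.012,  1.109, -0.083]), 'qvel': array([ 0.002,  0.   ,  0.   ,  0.   , -0.001, -0.   , -0.002]), 'tau': array([-1.0000e-03, -5.9646e+01,  1.6080e+00, -2.8120e+01,  1.3000e-02,
        9.0000e-03, -0.0000e+00]), 'tcp_pos': array([ 0.259, -0.623,  0.244]), 'orientation': array([-3.079e+00, -6.160e-01,  1.000e-03]), 'contact_force': array([ 0.448, -0.07 , -0.435]), 'moment': array([-0.003, -0.017, -0.043]), 'grip_width': np.float64(0.085)}
top cam at [ 0.2   -0.009  1.762] 503.63899959853177 -0.16101793229385036
rotor 0.88 [ 0.332 -0.072  0.059] [298. 274.]
rotor 0.73 [ 0.643 -0.267  0.062] [348. 182.]
rotor 0.71 [ 0.472 -0.224  0.07 ] [340. 230.]
rotor_grip 0.87 [ 0.474 -0.223  0.07 ] [340. 230.]
rotor_grip 0.82 [ 0.601 -0.134  0.061] [311. 195.]
rotor_grip 0.78 [ 0.333 -0.199  0.059] [335. 272.]
centrifuge 0.61 [0.445 0.18  0.086] [222. 244.]
spindle_nose 0.89 [0.445 0.184 0.089] [220. 244.]
stand_top 0.6 [ 0.442 -0.195  0.035] [331. 241.]
dish_stack 0.68 [0.728 0.105 0.075] [241. 163.]
bowl_lid 0.79 [ 0.442
[... 451 characters left out ...]
84  0.062] [301. 148.]
rotor_grip 0.93 [ 0.654 -0.254  0.063] [214. 174.]
rotor_grip 0.78 [ 0.346 -0.062  0.062] [322. 170.]
rotor_grip 0.75 [ 0.343 -0.185  0.06 ] [301. 148.]
spindle_nose 0.67 [0.468 0.196 0.078] [342. 238.]
stand_top 0.59 [ 0.503 -0.187  0.032] [263. 173.]
dish_stack 0.62 [0.745 0.125 0.076] [252. 267.]
bowl_lid 0.82 [ 0.455 -0.482  0.008] [231. 122.]
swab_jar 0.8 [0.583 0.012 0.055] [276. 219.]
swab_jar 0.37 [ 0.746 -0.031  0.031] [226. 239.]
beaker 0.57 [0.405 0.009 0.032] [320. 198.]
pink_dishes 0.73 [ 0.744 -0.028  0.03 ] [227. 239.]
red_dish 0.88 [0.356 0.485 0.015] [433. 300.]
red_dish 0.5 [ 0.458 -0.486  0.004] [230. 122.]
marker 0.57 [0.479 0.427 0.015] [387. 307.]
```

```bash
python3 - <<'E'
import cv2,numpy as np
a=cv2.imread('pics/top0.png')[140:310,120:440]; b=cv2.imread('pics/scene0.png')[90:320,170:460]
a=cv2.resize(a,(800,425),interpolation=cv2.INTER_CUBIC); cv2.imwrite('pics/a.png',a)
b=cv2.resize(b,(756,600),interpolation=cv2.INTER_CUBIC); cv2.imwrite('pics/b.png',b)
E
```

```text
(no output)
```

View pics/a.png

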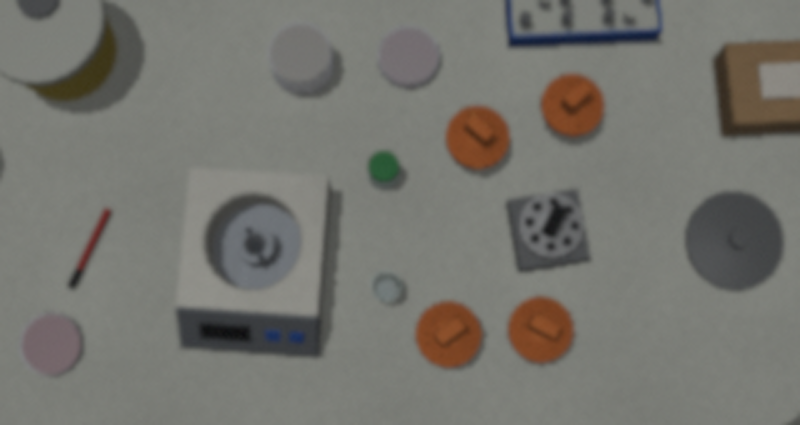

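View pics/b.png

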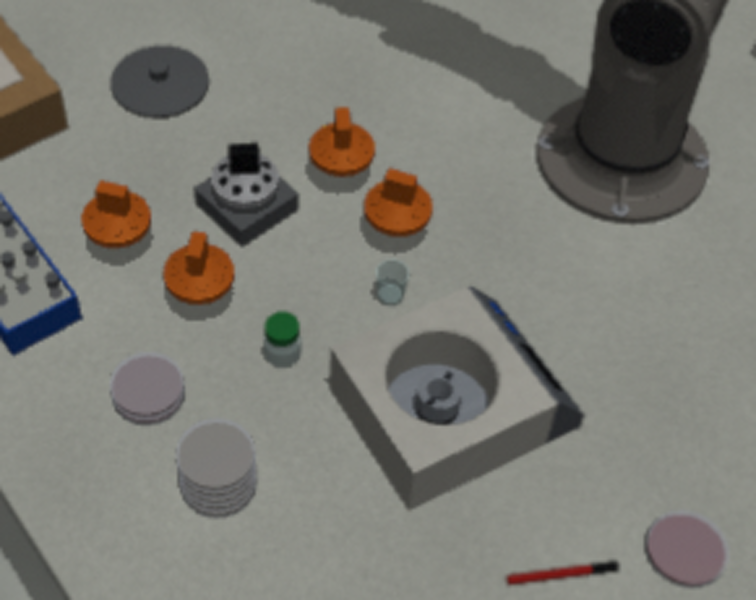

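Top view: the real rotor is silver with a black bar and sits on the grey stand at about (340,227). The look-alikes are the four orange rotors at (311,195), (349,181), (300,274) and (336,271), so I choose the silver one. Next step is to refine the poses of the rotor and the centrifuge.

```bash
cat > fit.py <<'E'
from h import *
from scipy.optimize import minimize
def hullmask(f,P,S=4):
    m=np.zeros((420*S,560*S),np.uint8); p=np.array([proj(f,x) for x in P]); h=cv2.convexHull(np.round((p+.5)*S).astype(np.int32)); cv2.fillConvexPoly(m,h,1); return m
def soft(m): return cv2.GaussianBlur(cv2.resize(m.astype(np.float32),(560,420),interpolation=cv2.INTER_AREA),(0,0),1.5)
def T(x,y,a,z,P): c,s=np.cos(a),np.sin(a); P=np.array(P,float); return np.c_[x+c*P[:,0]-s*P[:,1],y+s*P[:,0]+c*P[:,1],z+P[:,2]]
def circ(rr,z): t=np.linspace(0,2*np.pi,40,endpoint=False); return [[rr*np.cos(a),rr*np.sin(a),z] for a in t]
def box(x0,x1,y0,y1,z0,z1): return [[x,y,z] for x in(x0,x1) for y in(y0,y1) for z in(z0,z1)]
def fit(fun,starts,Fs,M):
    best=None
    for s in starts:
        g=lambda p: sum(((soft(fun(f,p))-t)**2).sum() for f,t in zip(Fs,M))
        q=minimize(g,s,method="Nelder-Mead",options=dict(initial_simplex=[s]+[np.array(s)+d for d in np.diag([.008,.008,.25,.03][:len(s)])],maxfev=150,xatol=1e-4,fatol=.01))
        if best is None or q.fun<best.fun: best=q
    return best
BAR=box(-.02,.02,-.01,.01,.042,.083)
E
cat > m.py <<'E'
from fit import *
F={c:imaging.grab_frame(c) for c in("top","scene")}
def region(q,c,near,z):
    u=proj(F[c],near)
    L=outline_of(q,c)
    for d in L:
        ys,xs=np.nonzero(d["region"])
        if len(xs) and np.hypot(xs.mean()-u[0],ys.mean()-u[1])<14: return d["region"]
    print("none",q,c,len(L))
for c in F:
    np.save(f"{c}.npy",F[c],allow_pickle=True)
R={(q,c):region(q,c,n,0) for c in F for q,n in (("rotor",(.475,-.21,.07)),("centrifuge",(.445,.185,.06)))}
np.save("R.npy",R,allow_pickle=True)
body=lambda x,y: T(x,y,0,.035,circ(.045,.016)+circ(.045,.028)+circ(.03,.042))
def rot(f,p): return np.maximum(hullmask(f,body(*p[:2])),hullmask(f,T(p[0],p[1],p[2],.035,BAR)))
def barm(f,p): return hullmask(f,T(p[0],p[1],p[2],.035,BAR))
def cen(f,p): return np.maximum(hullmask(f,T(p[0],p[1],p[2],0,box(-.095,.095,-.095,.095,0,.09))),hullmask(f,T(p[0],p[1],p[2],0,box(-.145,-.095,-.095,.095,0,.02)+box(-.1,-.095,-.095,.095,0,p[3]))))
for sel in (("top",),("scene",),("top","scene")):
    if all(R["rotor",c] is not None for c in sel):
        q=fit(lambda f,p:hullmask(f,body(*p)) if 0 else rot(f,(p[0],p[1],-.5)),[[.475,-.21]],[F[c] for c in sel],[soft(R["rotor",c]) for c in sel]); print(sel,"rotor",q.x,q.fun)
        xy=q.x
        D=[]
        for c in sel:
            g=cv2.cvtColor(F[c]["pixels"],cv2.COLOR_RGB2GRAY); k=soft(rot(F[c],(*xy,-.5)))>.3
            # dark bar: weight by darkness within region near bar
            near=soft(hullmask(F[c],T(*xy,0,.035,circ(.026,.05)+circ(.026,.083))))>.2
            D.append(cv2.GaussianBlur(((g<60)&k&near).astype(np.float32),(0,0),1.5))
        q=fit(barm,[[*xy,a] for a in(-1.2,-.6,0,.6,1.2)],[F[c] for c in sel],D); print(sel,"bar",q.x,q.fun)
    if all(R["centrifuge",c] is not None for c in sel):
        q=fit(cen,[[.45,.185,0,.06],[.45,.185,-.1,.06]],[F[c] for c in sel],[soft(R["centrifuge",c]) for c in sel]); print(sel,"cen",q.x,q.fun)
t=[]
for c,u in (("top",proj(F["top"],(.45,.185,.06))),("scene",proj(F["scene"],(.45,.185,.06))),("top",(340,228)),("scene",(264,160))):
    x,y=np.int32(u); t.append(cv2.resize(F[c]["pixels"][y-25:y+25,x-25:x+25,::-1],(400,300) if 0 else (300,300),interpolation=cv2.INTER_CUBIC)); print(c,x-25,y-25)
cv2.imwrite("pics/c.png",np.vstack([np.hstack(t[:2]),np.hstack(t[2:])]))
E
python3 m.py
```

```text
('top',) rotor [ 0.47646366 -0.2251978 ] 1.17051362991333
('top',) bar [ 0.47626976 -0.22589134 -0.57905676] 2.2556557655334473
('top',) cen [ 0.47046831  0.18246096 -0.12224757  0.07634148] 6.675750255584717
('scene',) rotor [ 0.47641499 -0.21995287] 11.382706642150879
('scene',) bar [ 0.47688265 -0.22302642 -0.58126866] 2.831852436065674
('scene',) cen [ 0.46820778  0.18287948 -0.11977243  0.0078189 ] 20.765235900878906
('top', 'scene') rotor [ 0.47582766 -0.22336853] 17.971935272216797
('top', 'scene') bar [ 0.47631358 -0.2242683   2.60608435] 6.437085151672363
('top', 'scene') cen [ 0.46958892  0.18259129 -0.12349861  0.04837391] 32.175601959228516
top 195 218
scene 318 210
top 315 203
scene 239 135
```

View pics/c.png

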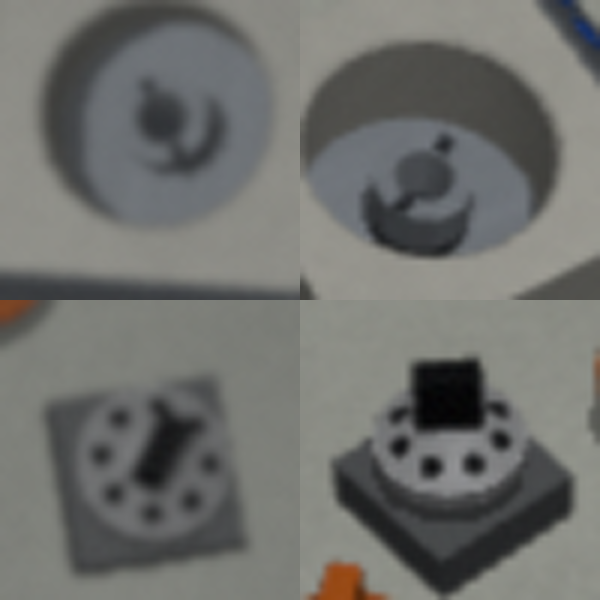

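The silver rotor is confirmed. Scene crop: dogs at about (342.0,233.5) and (334.5,243.0), socket at about (338.5,238.3). Top crop: socket at about (221.3,237.3), dogs at about (219.3,232.3) and (224.5,244.0).

```bash
python3 - <<'E'
from h import *
F={c:np.load(f"{c}.npy",allow_pickle=True).item() for c in("top","scene")}
for c,a,b,s in (("scene",(341.7,233.3),(334.2,242.8),(338.3,238.2)),("top",(219.2,232.2),(224.2,243.8),(221.2,237.2))):
    A,B,S=ray(F[c],a,.064),ray(F[c],b,.064),ray(F[c],s,.06)
    print(c,A,B,"mid",(A+B)/2,"dist",np.linalg.norm(A-B),"ang",np.degrees(np.arctan2(*(A-B)[1::-1]))%180,"sock",S)
o=r.get_obs(); Rm=Ro.from_rotvec(o["orientation"]); p=o["tcp_pos"]; print(Rm.as_matrix().round(3))
for bar in (-.58,-.58+np.pi):
    # tool z down; tool y along bar's y
    y=np.array([-np.sin(bar),np.cos(bar),0]); z=np.array([0,0,-1.]); x=np.cross(y,z)
    G=np.c_[x,y,z]; rv=(Rm.inv()*Ro.from_matrix(G)).as_rotvec()
    print("bar",bar,"turn/1.5",rv/1.5,"off/.5 z.18",Rm.inv().apply(np.array([.4763,-.2243,.18])-p)/.5)
E
```

```text
scene [0.45110527 0.17564036 0.064     ] [0.4914088  0.18969146 0.064     ] mid [0.47125704 0.18266591 0.064     ] dist 0.04268263844700229 ang 19.220182303470864 sock [0.46896875 0.18192495 0.06      ]
top [0.48772861 0.18912087 0.064     ] [0.44686014 0.17321687 0.064     ] mid [0.46729438 0.18116887 0.064     ] dist 0.043853950931621796 ang 21.26354636914466 sock [0.47073014 0.18322481 0.06      ]
[[ 0.923  0.385  0.   ]
 [ 0.385 -0.923  0.   ]
 [ 0.    -0.    -1.   ]]
bar -0.58 turn/1.5 [ 2.13466572e-06 -1.74705330e-05 -1.44460054e+00] off/.5 z.18 [ 0.70676242 -0.56961831  0.130586  ]
bar 2.561592653589793 turn/1.5 [-1.48276344e-05 -1.81173882e-06  6.49794561e-01] off/.5 z.18 [ 0.70676242 -0.56961831  0.130586  ]
```

Emit:
carry_out:
  offset:
    - [0.707,-0.57,0.13]
    - [0.707,-0.57,0.13]
    - [0.707,-0.57,0.13]
    - [0.707,-0.57,0.13]
    - [0.707,-0.57,0.13]
    - [0.707,-0.57,0.13]
    - [0.707,-0.57,0.13]
    - [0.707,-0.57,0.13]
  turn:
    - [0,0,0.643]
    - [0,0,0.643]
    - [0,0,0.643]
    - [0,0,0.643]
    - [0,0,0.643]
    - [0,0,0.643]
    - [0,0,0.643]
    - [0,0,0.643]
  hand: 0
  force: 60

```text
clock: 2.4
tcp_pos: [0.4457, -0.2806, 0.1899]
orientation: [3.013, -0.887, 0.001]
contact_force: [0.2, -1.1, 0.1]
grip_width: 0.0853
```

```bash
cat >> h.py <<'E'
def plan(pos,xyaw):
    o=r.get_obs(); Rm=Ro.from_rotvec(o["orientation"]); M=Rm.as_matrix()
    x=np.array([np.cos(xyaw),np.sin(xyaw),0]); z=np.array([0,0,-1.]); G=np.c_[x,np.cross(z,x),z]
    print("tcp",np.round(o["tcp_pos"],4),"xyaw",round(np.degrees(np.arctan2(M[1,0],M[0,0])),2),"j",np.round(o["joints"],2),"F",np.round(o["contact_force"],1),"w",round(float(o["grip_width"]),4),"t",round(float(o["clock"]),2))
    print("offset",np.round(Rm.inv().apply(np.array(pos)-o["tcp_pos"])/.5,4),"turn",np.round((Rm.inv()*Ro.from_matrix(G)).as_rotvec()/1.5,4))
E
python3 -c "
from h import *
plan((.4763,-.2243,.18),-.57)"
```

```text
tcp [ 0.4457 -0.2806  0.1899] xyaw -32.81 j [ 0.39  0.3   0.07  1.97 -0.03  0.87 -1.68] F [ 0.2 -1.1  0.1] w 0.0853 t 2.4
offset [-0.0096 -0.1279  0.0198] turn [ 0.     -0.0007 -0.0017]
```

Emit:
carry_out:
  offset:
    - [-0.009,-0.122,0.018]
    - [-0.009,-0.122,0.018]
    - [-0.009,-0.122,0.018]
    - [-0.009,-0.122,0.018]
  turn:
    - [0,0,0]
    - [0,0,0]
    - [0,0,0]
    - [0,0,0]

```text
clock: 2.8
tcp_pos: [0.4734, -0.2299, 0.181]
orientation: [3.014, -0.884, 0.0]
contact_force: [-0.8, -1.1, -0.6]
grip_width: 0.0856
```

```bash
python3 - <<'E'
from h import *
plan((.4763,-.2243,.095),-.57)
f=imaging.grab_frame("scene"); g=imaging.grab_frame("top")
t=[]
for c in (f,g):
    x,y=np.int32(proj(c,(.4763,-.2243,.12))); t.append(cv2.resize(c["pixels"][y-30:y+30,x-30:x+30,::-1],(400,400),interpolation=cv2.INTER_CUBIC))
cv2.imwrite("pics/d.png",np.hstack(t))
E
```

```text
tcp [ 0.4734 -0.2299  0.181 ] xyaw -32.71 j [ 0.3   0.31  0.04  1.98 -0.02  0.86 -1.79] F [-0.8 -1.1 -0.6] w 0.0856 t 2.8
offset [-0.0013 -0.0127  0.1719] turn [ 0.0005 -0.0003 -0.0006]
```

View pics/d.png

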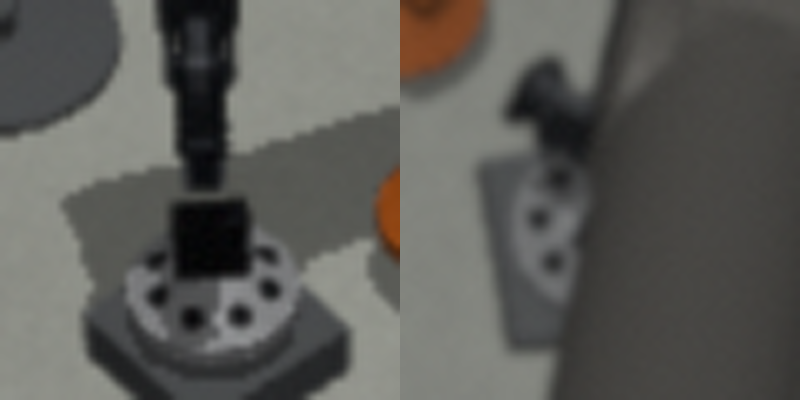

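The left (scene) crop shows the fingers at (205,170) lined up over the bar at (210,240). I'm descending.

Emit:
carry_out:
  offset:
    - [-0.001,-0.012,0.08]
    - [-0.001,-0.012,0.13]
    - [-0.001,-0.012,0.171]
    - [-0.001,-0.012,0.171]
    - [-0.001,-0.012,0.171]
    - [-0.001,-0.012,0.171]
  turn:
    - [0,0,0]
    - [0,0,0]
    - [0,0,0]
    - [0,0,0]
    - [0,0,0]
    - [0,0,0]

```text
clock: 3.5
tcp_pos: [0.4774, -0.2244, 0.0966]
orientation: [3.014, -0.885, 0.004]
contact_force: [1.1, 1.1, 0.3]
grip_width: 0.0852
```

```bash
python3 -c "
from h import *
plan((.4763,-.2243,.095),-.57)"
```

```text
tcp [ 0.4774 -0.2244  0.0966] xyaw -32.73 j [ 0.3   0.43  0.03  2.03 -0.02  0.67 -1.8 ] F [1.1 1.1 0.3] w 0.0852 t 3.5
offset [-0.0019  0.0011  0.0032] turn [-0.0002 -0.0015 -0.0008]
```

Good. Closing, with room for the fingers to finish.

Emit:
carry_out:
  offset:
    - [-0.001,0,0.002]
    - [-0.001,0,0.002]
    - [-0.001,0,0.002]
    - [-0.001,0,0.002]
    - [-0.001,0,0.002]
    - [-0.001,0,0.002]
    - [-0.001,0,0.002]
    - [-0.001,0,0.002]
  turn:
    - [0,0,0]
    - [0,0,0]
    - [0,0,0]
    - [0,0,0]
    - [0,0,0]
    - [0,0,0]
    - [0,0,0]
    - [0,0,0]
  hand: 1
  force: 70

```text
clock: 4.3
tcp_pos: [0.4761, -0.223, 0.0942]
orientation: [3.015, -0.883, -0.001]
contact_force: [-1.0, -1.2, 0.0]
grip_width: 0.0195
```

```bash
python3 -c "
from h import *
plan((.4763,-.2243,.095),-.57)"
```

```text
tcp [ 0.4761 -0.223   0.0942] xyaw -32.65 j [ 0.3   0.44  0.03  2.04 -0.02  0.67 -1.8 ] F [-1.  -1.2  0. ] w 0.0195 t 4.3
offset [ 0.0017  0.002  -0.0016] turn [0.0002 0.0002 0.0001]
```

Emit:
carry_out:
  offset:
    - [0,0,-0.04]
    - [0,0,-0.08]
    - [0,0,-0.14]
    - [0,0,-0.22]
    - [0,0,-0.28]
    - [0,0,-0.28]
    - [0,0,-0.28]
  turn:
    - [0,0,0]
    - [0,0,0]
    - [0,0,0]
    - [0,0,0]
    - [0,0,0]
    - [0,0,0]
    - [0,0,0]

```text
clock: 5.0
tcp_pos: [0.4761, -0.2226, 0.2339]
orientation: [-3.015, 0.882, -0.0]
contact_force: [-0.3, 1.2, -4.4]
grip_width: 0.0194
```

```bash
cat > chk.py <<'E'
from fit import *
import sys
def tcpR():
    o=r.get_obs(); return o["tcp_pos"],Ro.from_rotvec(o["orientation"]).as_matrix()
E
python3 - <<'E'
from h import *
plan((.4695,.1826,.235),np.radians(21))
for c in("scene","top"):
    f=imaging.grab_frame(c)
    if c=="scene": cv2.imwrite("pics/e.png",cv2.resize(f["pixels"][90:190,200:333,::-1],(798,600),interpolation=cv2.INTER_CUBIC))
    for d in look_for("rotor",c)[:5]: print(c,round(d["score"],2),np.round(w(f,d["xyz"]),3))
E
```

```text
tcp [ 0.4761 -0.2226  0.2339] xyaw -32.63 j [ 0.28  0.24  0.04  1.93 -0.01  0.97 -1.81] F [-0.3  1.2 -4.4] w 0.0194 t 5.0
offset [-0.4481 -0.6753 -0.0019] turn [-2.00e-04 -1.00e-04 -6.24e-01]
scene 0.93 [ 0.49  -0.204  0.207]
scene 0.91 [ 0.617 -0.116  0.061]
scene 0.82 [ 0.656 -0.255  0.062]
scene 0.79 [ 0.346 -0.061  0.064]
scene 0.7 [ 0.344 -0.186  0.061]
top 0.75 [ 0.662 -0.253  0.06 ]
top 0.65 [ 0.343 -0.164  0.06 ]
top 0.64 [ 0.598 -0.128  0.062]
top 0.55 [ 0.333 -0.07   0.063]
```

View pics/e.png

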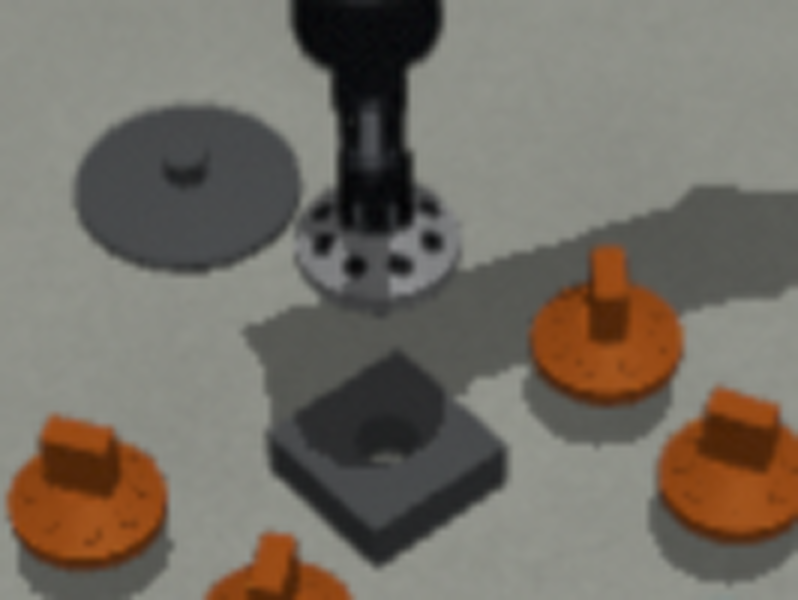

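Rotor lifted straight out at about (380,245) in the crop, weighing about 4.4 N, and the stand is empty. Moving over the bowl, about 7° short of the estimated dog angle.

Emit:
carry_out:
  offset:
    - [-0.045,-0.068,0]
    - [-0.11,-0.165,0]
    - [-0.17,-0.255,0]
    - [-0.225,-0.34,0]
    - [-0.28,-0.42,0]
    - [-0.336,-0.506,0]
    - [-0.39,-0.59,0]
    - [-0.448,-0.675,0]
  turn:
    - [0,0,-0.07]
    - [0,0,-0.14]
    - [0,0,-0.21]
    - [0,0,-0.28]
    - [0,0,-0.35]
    - [0,0,-0.42]
    - [0,0,-0.49]
    - [0,0,-0.543]

```text
clock: 6.0
tcp_pos: [0.4694, 0.1694, 0.2333]
orientation: [3.117, 0.389, -0.002]
contact_force: [2.3, -0.6, -3.0]
grip_width: 0.0197
```

Emit:
carry_out:
  offset:
    - [0,0,0]
    - [0,0,0]
    - [0,0,0]
  turn:
    - [0,0,0]
    - [0,0,0]
    - [0,0,0]

```text
clock: 6.3
tcp_pos: [0.4698, 0.1663, 0.2333]
orientation: [3.117, 0.38, -0.003]
contact_force: [0.1, -0.6, -3.1]
grip_width: 0.0193
```

```bash
cat > body.py <<'E'
from fit import *
F0=np.load("scene.npy",allow_pickle=True).item(); R0=np.load("R.npy",allow_pickle=True).item()
f=imaging.grab_frame("scene"); o=r.get_obs()
L=outline_of("rotor","scene"); p,M=o["tcp_pos"],Ro.from_rotvec(o["orientation"]).as_matrix()
u=proj(f,(p[0],p[1],p[2]-.035))
for d in L:
    ys,xs=np.nonzero(d["region"])
    if np.hypot(xs.mean()-u[0],ys.mean()-u[1])<20: reg=d["region"]; break
z0=p[2]-.0592
# bottom half of the body only is surely unoccluded: compare where row > centre
B=lambda q:T(q[0],q[1],0,z0,circ(.045,.016)+circ(.045,.028)+circ(.03,.042)+circ(.027,0)+circ(.008,-.028))
row=int(u[1]); mk=np.zeros((420,560)); mk[row:]=1
t=soft(reg)*mk
g=lambda q:((soft(hullmask(f,B(q)))*mk-t)**2).sum()
s=p[:2]; q=minimize(g,s,method="Nelder-Mead",options=dict(initial_simplex=[s,s+[.008,0],s+[0,.008]],xatol=1e-4))
d=q.x-p[:2]; print("rotor",q.x,"cost",q.fun,"rel tcp, tool x,y:",M[:2,0]@d,M[:2,1]@d)
E
python3 body.py; python3 - <<'E'
from h import *
plan((.4695,.1826,.16),np.radians(14))
f=imaging.grab_frame("scene"); cv2.imwrite("pics/f.png",cv2.resize(f["pixels"][180:280,270:403,::-1],(798,600),interpolation=cv2.INTER_CUBIC))
E
```

```text
rotor [0.47137746 0.16703889] cost 2.4695124779138 rel tcp, tool x,y: 0.001548718692764395 -0.0007380827929183229
tcp [0.4702 0.1659 0.2337] xyaw 13.85 j [-0.18  0.22 -0.33  1.96  0.09  0.97 -1.88] F [-0.3  0.7 -2.9] w 0.0189 t 6.4
offset [ 0.0068 -0.0328  0.1474] turn [ 0.0005  0.0008 -0.0017]
```

View pics/f.png

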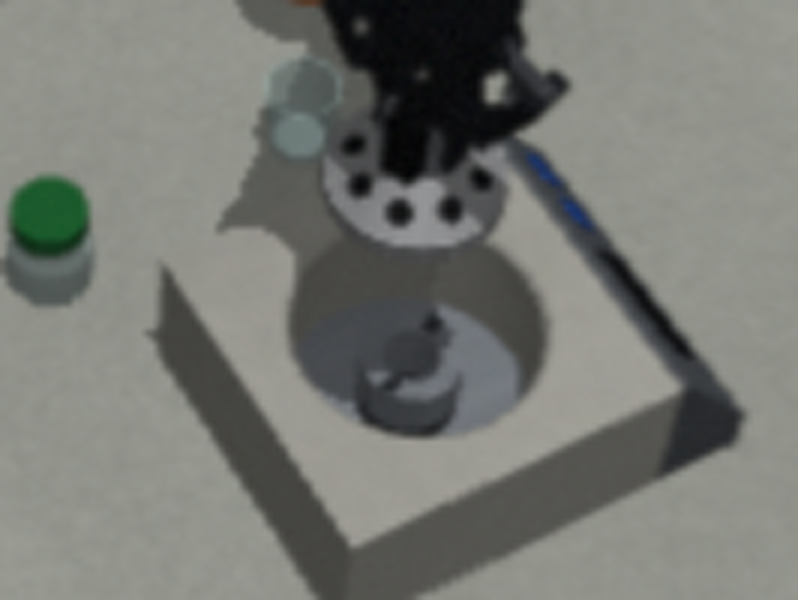

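The rotor is held straight, with its axis about 1.3 mm along tool x. Dogs are visible at crop (432,322) and (395,382). I'll centre over the bowl first, then lower part way.

```bash
python3 -c "
from h import *
plan((.4682,.1823,.16),np.radians(14))"
```

```text
tcp [0.4702 0.1662 0.2339] xyaw 13.86 j [-0.18  0.22 -0.33  1.96  0.09  0.97 -1.88] F [ 0.4  0.4 -3.3] w 0.0193 t 6.45
offset [ 0.0039 -0.0324  0.1478] turn [ 0.0004  0.0005 -0.0016]
```

Emit:
carry_out:
  offset:
    - [0.003,-0.032,0]
    - [0.003,-0.032,0]
    - [0.003,-0.032,0.04]
    - [0.003,-0.032,0.08]
    - [0.003,-0.032,0.12]
    - [0.003,-0.032,0.147]
    - [0.003,-0.032,0.147]
    - [0.003,-0.032,0.147]
  turn:
    - [0,0,0]
    - [0,0,0]
    - [0,0,0]
    - [0,0,0]
    - [0,0,0]
    - [0,0,0]
    - [0,0,0]
    - [0,0,0]

```text
clock: 7.25
tcp_pos: [0.468, 0.1834, 0.1611]
orientation: [3.118, 0.383, 0.0]
contact_force: [-0.2, -0.2, -3.3]
grip_width: 0.019
```

```bash
python3 body.py; python3 -c "
from h import *
plan((.4682,.1823,.132),np.radians(14))"
```

```text
rotor [0.46762946 0.18287639] cost 4.021276777416421 rel tcp, tool x,y: -0.0009293738853267555 0.0006776498909511406
tcp [0.4685 0.1839 0.1618] xyaw 14.01 j [-0.22  0.32 -0.33  2.02  0.14  0.82 -1.96] F [-0.3  0.4 -3.3] w 0.0192 t 7.35
offset [-0.0015  0.0029  0.0596] turn [-0.0002 -0.0013  0.0001]
```

Emit:
carry_out:
  offset:
    - [0,0.003,0.015]
    - [0,0.003,0.03]
    - [0,0.003,0.045]
    - [0,0.003,0.058]
    - [0,0.003,0.058]
    - [0,0.003,0.058]
  turn:
    - [0,0,0]
    - [0,0,0]
    - [0,0,0]
    - [0,0,0]
    - [0,0,0]
    - [0,0,0]

```text
clock: 7.95
tcp_pos: [0.4679, 0.1823, 0.1315]
orientation: [3.118, 0.384, -0.001]
contact_force: [0.1, 0.0, -3.3]
grip_width: 0.019
```

Emit:
carry_out:
  offset:
    - [0,0,0.004]
    - [0,0,0.008]
    - [0,0,0.01]
    - [0,0,0.012]
    - [0,0,0.012]
    - [0,0,0.012]
  turn:
    - [0,0,0]
    - [0,0,0]
    - [0,0,0]
    - [0,0,0]
    - [0,0,0]
    - [0,0,0]

```text
clock: 8.55
tcp_pos: [0.4681, 0.1822, 0.1258]
orientation: [3.118, 0.383, 0.0]
contact_force: [-0.1, 0.0, -2.4]
grip_width: 0.0191
```

Emit:
carry_out:
  offset:
    - [0,0,0.002]
    - [0,0,0.003]
    - [0,0,0.004]
    - [0,0,0.004]
  turn:
    - [0,0,0]
    - [0,0,0]
    - [0,0,0]
    - [0,0,0]

```text
clock: 8.95
tcp_pos: [0.4684, 0.1824, 0.1243]
orientation: [-3.118, -0.383, -0.001]
contact_force: [0.2, -0.7, 3.9]
grip_width: 0.0189
```

Contact at collar-on-dogs height (about 6 mm up, roughly 7 N of pressure). Press slightly and sweep anticlockwise.

Emit:
carry_out:
  offset:
    - [0,0,0.002]
    - [0,0,0.002]
    - [0,0,0.002]
    - [0,0,0.002]
    - [0,0,0.002]
    - [0,0,0.002]
  turn:
    - [0,0,-0.015]
    - [0,0,-0.03]
    - [0,0,-0.045]
    - [0,0,-0.06]
    - [0,0,-0.075]
    - [0,0,-0.075]

```text
clock: 9.55
tcp_pos: [0.4683, 0.1823, 0.1226]
orientation: [-3.091, -0.559, -0.0]
contact_force: [1.5, -0.1, -3.4]
grip_width: 0.0192
```

```bash
python3 -c "
from h import *
plan((.4682,.1823,.119),np.radians(21));print(r.get_obs()['moment'])"
```

```text
tcp [0.4683 0.1823 0.1226] xyaw 20.51 j [-0.21  0.38 -0.34  2.05  0.19  0.73 -1.88] F [ 1.5 -0.1 -3.4] w 0.0192 t 9.55
offset [-0.0001 -0.0001  0.0072] turn [-0.0001 -0.0002 -0.0057]
[ 0.0426853  -0.32845151 -0.03311016]
```

The contact force vanished, so the slot has found the dogs. Lowering gently to the face.

Emit:
carry_out:
  offset:
    - [0,0,0.002]
    - [0,0,0.004]
    - [0,0,0.006]
    - [0,0,0.007]
    - [0,0,0.007]
  turn:
    - [0,0,0]
    - [0,0,0]
    - [0,0,0]
    - [0,0,0]
    - [0,0,0]

```text
clock: 10.05
tcp_pos: [0.4688, 0.1823, 0.1195]
orientation: [-3.092, -0.558, -0.002]
contact_force: [3.8, -0.9, -0.9]
grip_width: 0.0193
```

Emit:
carry_out:
  offset:
    - [0.001,0,0.001]
    - [0.001,0,0.002]
    - [0.001,0,0.003]
    - [0.001,0,0.003]
  turn:
    - [0,0,0]
    - [0,0,0]
    - [0,0,0]
    - [0,0,0]

```text
clock: 10.45
tcp_pos: [0.4692, 0.1824, 0.1191]
orientation: [3.091, 0.558, 0.002]
contact_force: [0.9, -2.0, 12.5]
grip_width: 0.0191
```

Home: the drop from dog contact is about 6 mm, and it is firm at 16 N of pressure. Now turning clockwise toward the casing axis (−7.0°).

Emit:
carry_out:
  offset:
    - [0,0,-0.001]
    - [0,0,-0.001]
    - [0,0,-0.001]
    - [0,0,-0.001]
    - [0,0,-0.001]
  turn:
    - [0,0,0.02]
    - [0,0,0.05]
    - [0,0,0.08]
    - [0,0,0.11]
    - [0,0,0.11]

```text
clock: 10.95
tcp_pos: [0.4692, 0.1821, 0.1191]
orientation: [3.127, 0.299, 0.002]
contact_force: [1.9, -2.2, 7.9]
grip_width: 0.0193
```

```bash
python3 -c "
from h import *
plan((.4692,.1824,.119),np.radians(-7.0));print(r.get_obs()['moment'])"
```

```text
tcp [0.4692 0.1821 0.1191] xyaw 10.93 j [-0.25  0.38 -0.3   2.06  0.17  0.72 -2.03] F [ 1.9 -2.2  7.9] w 0.0193 t 10.95
offset [ 0.0002 -0.0005  0.0003] turn [ 0.0003 -0.0008  0.2086]
[-0.55418782 -0.39639005  0.04180726]
```

Emit:
carry_out:
  offset:
    - [0,0,0]
    - [0,0,0]
    - [0,0,0]
    - [0,0,0]
    - [0,0,0]
  turn:
    - [0,0,0.04]
    - [0,0,0.08]
    - [0,0,0.12]
    - [0,0,0.15]
    - [0,0,0.15]

```text
clock: 11.45
tcp_pos: [0.4692, 0.1823, 0.1191]
orientation: [3.141, -0.054, 0.002]
contact_force: [3.0, -2.6, 7.0]
grip_width: 0.019
```

```bash
python3 -c "
from h import *
plan((.4692,.1824,.119),np.radians(-7.0));print(r.get_obs()['moment'])"
```

```text
tcp [0.4692 0.1823 0.1191] xyaw -1.96 j [-0.29  0.38 -0.25  2.06  0.14  0.72 -2.23] F [ 3.  -2.6  7. ] w 0.019 t 11.45
offset [-0.     -0.0002  0.0002] turn [ 0.     -0.0009  0.0587]
[-0.45603496 -0.54054012  0.02171317]
```

Emit:
carry_out:
  offset:
    - [0,0,0]
    - [0,0,0]
    - [0,0,0]
    - [0,0,0]
  turn:
    - [0,0,0.03]
    - [0,0,0.058]
    - [0,0,0.058]
    - [0,0,0.058]

```text
clock: 11.85
tcp_pos: [0.4692, 0.1824, 0.1191]
orientation: [-3.136, 0.189, -0.002]
contact_force: [2.5, -1.5, 6.9]
grip_width: 0.0194
```

```bash
python3 -c "
from h import *
plan((.4692,.1824,.119),np.radians(-7.0));print(r.get_obs()['moment'])
f=imaging.grab_frame('scene'); cv2.imwrite('pics/g.png',cv2.resize(f['pixels'][190:270,285:391,::-1],(795,600),interpolation=cv2.INTER_CUBIC))"
```

```text
tcp [0.4692 0.1824 0.1191] xyaw -6.89 j [-0.31  0.38 -0.23  2.06  0.13  0.72 -2.31] F [ 2.5 -1.5  6.9] w 0.0194 t 11.85
offset [-0.0001 -0.      0.0003] turn [-0.0002 -0.0009  0.0013]
[-0.37195628 -0.52804985 -0.00639192]
```

View pics/g.png

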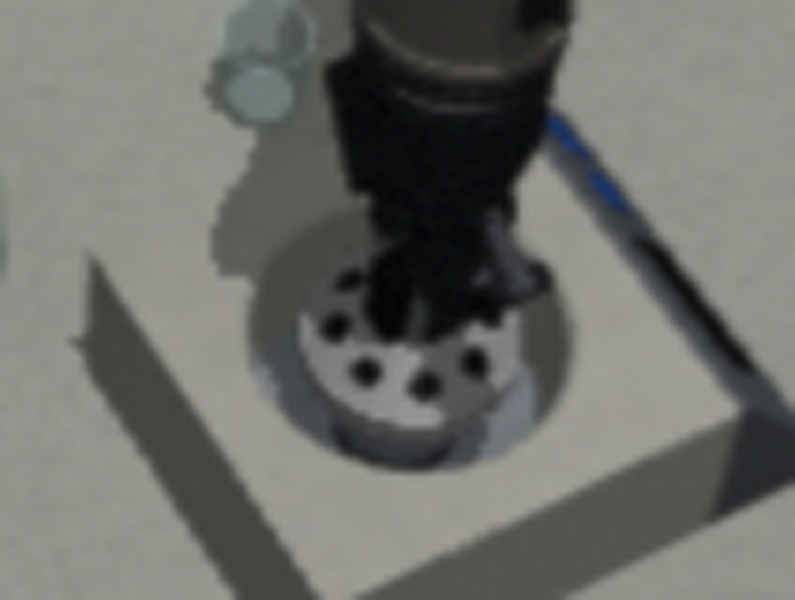

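The rotor sits centred and low in the bowl at about (410,350), held along the casing axis. I'll relax the pressure, then release.

Emit:
carry_out:
  offset:
    - [0,0,-0.0014]
    - [0,0,-0.0014]
    - [0,0,-0.0014]
  turn:
    - [0,0,0.001]
    - [0,0,0.001]
    - [0,0,0.001]

```text
clock: 12.2
tcp_pos: [0.4691, 0.1823, 0.1192]
orientation: [-3.136, 0.191, -0.002]
contact_force: [4.6, -0.8, 2.3]
grip_width: 0.0193
```

Emit:
carry_out:
  offset:
    - [0,0,0]
    - [0,0,0]
    - [0,0,0]
    - [0,0,0]
    - [0,0,0]
    - [0,0,0]
    - [0,0,0]
    - [0,0,0]
  turn:
    - [0,0,0]
    - [0,0,0]
    - [0,0,0]
    - [0,0,0]
    - [0,0,0]
    - [0,0,0]
    - [0,0,0]
    - [0,0,0]
  hand: 0

```text
clock: 13.0
tcp_pos: [0.4685, 0.1824, 0.119]
orientation: [-3.136, 0.19, 0.0]
contact_force: [-0.9, -0.1, -0.5]
grip_width: 0.0854
```

Emit:
carry_out:
  offset:
    - [0,0,-0.04]
    - [0,0,-0.1]
    - [0,0,-0.18]
    - [0,0,-0.26]
    - [0,0,-0.32]
    - [0,0,-0.32]
  turn:
    - [0,0,0]
    - [0,0,0]
    - [0,0,0]
    - [0,0,0]
    - [0,0,0]
    - [0,0,0]

```text
clock: 13.6
tcp_pos: [0.4707, 0.1836, 0.2836]
orientation: [-3.132, 0.19, -0.012]
contact_force: [-0.0, -0.3, 0.1]
grip_width: 0.0855
```

Emit:
carry_out:
  offset:
    - [0,0.06,0]
    - [0,0.14,0]
    - [0,0.23,0]
    - [0,0.32,0]
    - [0,0.41,0]
    - [0,0.5,0]
    - [0,0.55,0]
    - [0,0.55,0]
  turn:
    - [0,0,0]
    - [0,0,0]
    - [0,0,0]
    - [0,0,0]
    - [0,0,0]
    - [0,0,0]
    - [0,0,0]
    - [0,0,0]

```text
clock: 14.4
tcp_pos: [0.434, -0.0945, 0.2783]
orientation: [3.134, -0.201, -0.002]
contact_force: [-1.2, 0.7, 0.6]
grip_width: 0.0853
```

```bash
python3 - <<'E'
from fit import *
print({k:np.round(v,2) for k,v in r.get_obs().items() if k in("clock","contact_force","tcp_pos")})
F={c:imaging.grab_frame(c) for c in("top","scene")}
xy=(.4695,.1826); t=[]
for sel in (("top",),("scene",)):
    D=[]
    for c in sel:
        f=F[c]; g=cv2.cvtColor(f["pixels"],cv2.COLOR_RGB2GRAY)
        near=soft(hullmask(f,T(*xy,0,.06,circ(.026,.05)+circ(.026,.083))))>.2
        D.append(cv2.GaussianBlur(((g<60)&near).astype(np.float32),(0,0),1.5))
    q=fit(lambda f,p:hullmask(f,T(p[0],p[1],p[2],.06,BAR)),[[*xy,a] for a in(-.7,-.12,.5)],[F[c] for c in sel],D); print(sel,"bar",q.x[:2],np.degrees(q.x[2]),q.fun)
for c in F:
    x,y=np.int32(proj(F[c],(*xy,.1))); t.append(cv2.resize(F[c]["pixels"][y-35:y+35,x-35:x+35,::-1],(400,400),interpolation=cv2.INTER_CUBIC))
cv2.imwrite("pics/z.png",np.hstack(t))
E
```

```text
{'clock': np.float64(14.4), 'tcp_pos': array([ 0.43, -0.09,  0.28]), 'contact_force': array([-1.2 ,  0.72,  0.65])}
('top',) bar [0.47231122 0.18098323] -0.1657951166744834 3.13118839263916
('scene',) bar [0.47067118 0.18220122] -2.3622635033195003 3.5663366317749023
```

View pics/z.png

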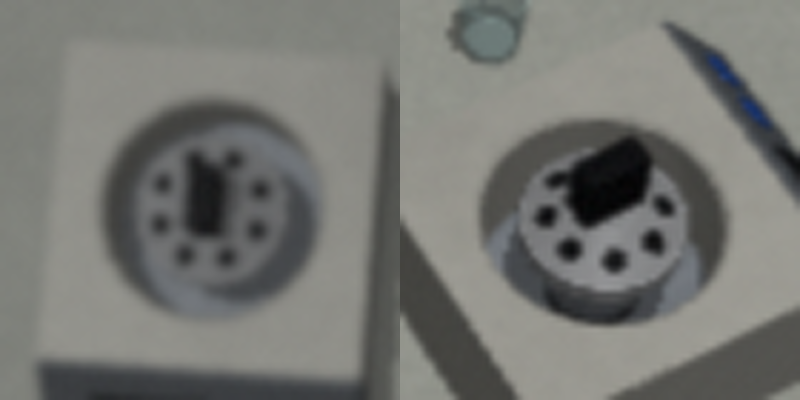

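The bar looks roughly front-to-back, but the fits (−0.2°, −2.4°) may be biased by the dark holes touching the bar. I'll check with the eight-hole pattern's phase, before against after.

```bash
cat > holes.py <<'E'
from fit import *
from scipy.optimize import least_squares
A={c:np.load(f"{c}.npy",allow_pickle=True).item() for c in("top","scene")}
B={c:imaging.grab_frame(c) for c in("top","scene")}
def holes(f,xy,z0,dz=.035):
    # dark blobs in the shoulder annulus, excluding the bar: render-fit of 8 holes, centre free
    g=cv2.cvtColor(f["pixels"],cv2.COLOR_RGB2GRAY).astype(np.float32)
    best=None
    for rr in (.031,.033,.035):
      for ph in np.radians(np.arange(0,45,3)):
        def samp(p):
            a=p[2]+np.arange(8)*np.pi/4; mid=a+np.pi/8
            v=lambda an:cv2.remap(cv2.GaussianBlur(g,(0,0),.8),*[np.float32([[q[i] for q in [proj(f,(p[0]+rr*np.cos(t),p[1]+rr*np.sin(t),z0+dz)) for t in an]]]) for i in(0,1)],cv2.INTER_CUBIC)[0]
            d=v(mid)-v(a); return -np.median(d)-d.mean()*.5
        q=minimize(samp,[*xy,ph],method="Nelder-Mead",options=dict(initial_simplex=[[*xy,ph],[xy[0]+.003,xy[1],ph],[xy[0],xy[1]+.003,ph],[*xy,ph+.1]],maxfev=80))
        if best is None or q.fun<best[0]: best=(q.fun,rr,q.x[:2].round(4),np.degrees(q.x[2])%45)
    return best
for c in A:
    print(c,"before",holes(A[c],(.4763,-.2245),.035)); print(c,"after ",holes(B[c],(.4695,.1826),.06))
def barfit(f,xy,z0,th):
    g=cv2.cvtColor(f["pixels"],cv2.COLOR_RGB2GRAY); near=soft(hullmask(f,T(*xy,0,z0,circ(.026,.05)+circ(.026,.083))))>.2
    m=((g<th)&near).astype(np.uint8); n,l,s,_=cv2.connectedComponentsWithStats(cv2.morphologyEx(m,cv2.MORPH_OPEN,np.ones((3,3),np.uint8))); k=1+np.argmax(s[1:,4]); 
    q=fit(lambda f,p:hullmask(f,T(p[0],p[1],p[2],z0,BAR)),[[*xy,a] for a in(-.6,-.12,.3)],[f],[cv2.GaussianBlur((l==k).astype(np.float32),(0,0),1.5)]); return q.x[:2].round(4),round(np.degrees(q.x[2]),1),round(q.fun,2)
for c in A:
    for th in (35,50): print(c,th,barfit(A[c],(.4763,-.2245),.035,th),barfit(B[c],(.4695,.1826),.06,th))
for c in A: np.save(f"{c}_after.npy",B[c],allow_pickle=True)
E
python3 holes.py
```

```text
top before (np.float64(-55.967735290527344), 0.031, array([ 0.4758, -0.2252]), np.float64(37.04068377561044))
top after  (np.float64(-59.335227966308594), 0.031, array([0.4699, 0.1821]), np.float64(16.18313048069932))
scene before (np.float64(-88.2886734008789), 0.033, array([ 0.4759, -0.2232]), np.float64(36.79458165920573))
scene after  (np.float64(-109.57626342773438), 0.031, array([0.4695, 0.1839]), np.float64(16.006974398657672))
top 35 (array([ 0.4742, -0.2244]), np.float64(-40.0), np.float64(19.91)) (array([0.4716, 0.1809]), np.float64(22.6), np.float64(19.9))
top 50 (array([ 0.4764, -0.226 ]), np.float64(-37.1), np.float64(5.64)) (array([0.4714, 0.1819]), np.float64(5.2), np.float64(4.96))
scene 35 (array([ 0.4773, -0.223 ]), np.float64(-31.3), np.float64(11.86)) (array([0.4695, 0.1826]), np.float64(7.4), np.float64(8.93))
scene 50 (array([ 0.4775, -0.2229]), np.float64(-30.6), np.float64(5.81)) (array([0.4696, 0.1829]), np.float64(2.0), np.float64(4.77))
```

The hole pattern, which sits half a pitch (22.5°) off the bar, puts the bar at −6.4° in both cameras. The casing is at −7.0°, so they agree, and nothing else was touched. Handing in.

```bash
python3 -c "
from h import *
print(r.hand_in())"
```

```text
the job is handed in; nothing more can be done
None
```

The rotor is seated in the spindle with its grip bar front-to-back, released, and the job is handed in at about 14.5 s.

- **Lift:** I took the silver rotor from the stand by its grip bar, ignoring the four orange look-alikes, and lifted it straight out.
- **Seating:** I lowered it until the collar rested on the dogs with about 7 N, then turned it about 6.5° anticlockwise until the slot dropped. It went down about 6 mm. The collar's seating face measured 59.9 mm above the bench against the 60 mm spindle face. The most I pressed on the machine, from the readings at the end of each move, was about 16 N.
- **Alignment:** Once it was home I turned it about 27° clockwise to the casing's line, eased off the pressure, let go and backed away. The height did not change during the turn.

**Last checks:**
- **Position:** Both cameras show the rotor centred and low in the bowl, with the gripper clear and touching nothing.
- **Bar angle:** The tool let go at −6.9°. The hole pattern gives about −6.4° in both cameras, assuming the holes sit half a pitch off the bar. The casing is at −7.0°.
- **Disagreement:** Fits to the bar's dark outline gave −2° to 0° at first, and 2° to 23° on a stricter rerun. I set them aside as unreliable, because dark holes and shadow merge with the bar and the rerun was also off on the start picture.
- **Torque:** After each turn the twisting moment read close to zero instead of the roughly 0.2 N m of spindle friction. I did not explain this, and relied on the 6 mm drop and the seated height as proof of engagement.
- **Other objects:** I did not re-measure them after the job. My paths stayed clear of them, and the force readings showed no contact along the way.

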